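Raise the airbrush pressure by four clicks and lock the dial

TASK

The airbrush needs more air: with a fingertip push the black bar of the pressure unit's click-stop dial round clockwise by exactly four clicks from where it stands, never letting it go as far as a fifth click. Then push the red lock slide fully home towards the dial, so that the setting cannot creep. Push gently with the fingers' tips or outsides, pinch and lift nothing, and leave the two ink bottles where they are.

Things in the scene. Friction and masses are not known exactly. Their poses are not given: they have to be found in the camera images.
- pressure_unit: Airbrush pressure unit, fixed to the bench: blue box, aluminium top (fascia) at height 66 mm. Origin on the bench under the dial's axis; at yaw 0 its x points away from the robot, y to the left. Box: x -52..52, y -124..142 mm. On top: gauge (centre y +98 mm, radius 34, 4 mm proud), dial (centre 0), red lock slide (y about -89). Brass ports low at +x and +y stick out 17 mm
- dial (a joint): Dial angle in rad, growing CLOCKWISE seen from above. A spring detent holds it at each multiple of 0.349 rad (20 degrees, one click), from 0 (end stop) to 4.19; it starts in one of the four lowest. To leave a click takes about 0.15 N m (5 to 8 N at 30 mm), then the push falls off; past halfway the dial snaps forward by itself into the next click. It cannot turn while the lock slide is home
- dial_centre (a point): Point on the dial's upright axis, at mid-height of its finger bar (87 mm above the bench). The fascia carries 13 marks round the dial, one a click; the gauge needle turns with the dial by the same angle, one gauge mark a click
- dial_pointer (a point): Middle of the pointer end (white line) of the dial's finger bar, 37 mm from the axis. The bar is straight, 13 mm wide, runs through the axis to 35 mm beyond it and stands from 76 to 99 mm above the bench, on a round skirt of radius 38 mm whose top is at 76 mm. Either end may be pushed sideways
- lock_slide (a joint): Travel of the red lock slide in m: about 0 open (starts within 1.5 mm of it), 0.012 fully home at its stop (towards the dial, along +y of the unit). About 2 N of friction; it stays where it is left. Its blade enters the dial's lock ring only while the dial rests in a click, else it stops about 5 mm short
- lock_tab_face (a point): Centre of the outer upright face of the red tab, the one to push (its outward normal is -y of the unit), 74 mm above the bench. The tab is 28 mm wide along x of the unit, 11 mm thick along y and stands from 67 to 80 mm above the bench. Outside it the flat aluminium top goes on for about 25 mm
- airbrush_rest: Steel airbrush on its round bench rest, fixed, about 145 mm long, 90 mm high, some way off the gauge end of the unit. Origin under the rest's centre
- ink_blue: Loose blue dropper ink bottle, 25 mm across, 80 mm high, black cap; origin at the centre of its underside. Leave it alone
- ink_plum: Loose plum dropper ink bottle, 25 mm across, 80 mm high, black cap; origin at the centre of its underside. Leave it alone

How it is judged:
By the outcome, as a careful person would: the job done as asked, in the order asked, and still so for the second after the job is handed in, with the robot touching nothing.
It also fails if it takes over 58 s, if anything falls off the work surface, if the arm or the gripper's body presses on something with over 40 N, if the wrist force passes 120 N, or if a joint passes its speed limit or range.

ROBOT

A 6-joint arm with a two-finger parallel gripper is mounted at the origin on the work surface; the furniture and walls round the work are solid. World frame = base frame: x ahead of the robot, y to its left, z up, the work surface at z = 0. Lengths are in m, angles in rad, forces in N, time in s.
With the tool pointing down it reaches from about 0.275 to 0.825 m from the base axis. Payload 5.2 kg.
Tool frame: the origin (TCP) lies at the very end of the fingers, on their centre line; the grasp point (between the pads) lies 19 mm behind it; z points along the fingers, y is the line along which they close (so a half turn about z gives the same grasp; the last joint's range is limited). The gripper opens to 93 mm and grips with 3 to 60 N. Pads are 15 mm wide; open, the fingers measure 128 mm over their backs; the gripper's body (75 mm by 188 mm) begins 65 mm behind the grasp point.
Start: joints at [0.985, 0.259, 1.535, -0, 1.348, -0.203], TCP at [0.205, 0.51, 0.186] pointing down, gripper open.
Joint ranges: [-3.14, 3.14], [-0.91, 2.08], [0.19, 2.58], [-1.22, 4.36], [0.22, 2.71], [-3.12, 3.12]. Speed limits (rad/s): [2.57, 2.57, 3.14, 3.14, 3.14, 3.14].

INTERFACE

Orientations are given as a unit quaternion [x, y, z, w].
In Python, from workcell import r gives the robot as it stands. The module is installed in compiled form; this text tells all that it offers.
- The arm moves only by the tool carry_out, never from a script. Its argument "series" is a list that holds one entry, the list of rows, each a list of 7 numbers: the shift along the world's x, y, z in mm, then the turn, a rotation vector about the world's x, y, z in degrees, then the closure, from 0 (fully open) to 1 (shut). A call has 1 to 20 rows; each row is the pose to reach, as a shift and turn from the pose commanded when the call began; what a row does not reach only later rows make up. A row lasts 1/12 s, in which the tool goes at most 41.7 mm and 7.16 degrees, less where a joint would pass 70% of its speed; a pose out of reach is approached as far as the arm can. A call with a gripper value outside its range is refused whole. The fingers move at their own pace and stop on an object; the grip force is fixed at half the most. Time passes only in rows, so rows that repeat a pose let the fingers close. It gives the time, the measured TCP pose, the force, the opening and the grip force at its end, in the units of the state.
- r.state(): the state, without advancing time (a new reading comes with each control period).
- r.grab_frame(name): name is "scene" or "top"; returns a dict with "pixels" (400x640x3 uint8, red, green, blue), "camera_matrix" (3x3 intrinsics, pixels), "D" ([k1, k2, p1, p2, k3] as OpenCV has them; the pictures are not rectified), "R" (3x3) and "t" (3): a world point X has camera coordinates R X + t. Camera axes: x right, y down, z forward; pixel columns grow to the right and rows downward; lengths in m; the calibration is good to about 2 mm. A picture is of the moment at which its call begins. There is no depth.
- r.finish_job(): hands the job in; it is judged then, once.
The state is a dict: "time": time; "joint_positions": joint angles; "joint_vel": joint speeds; "joint_efforts": joint torques, N m; "eef_pos": TCP position; "eef_rot": TCP orientation; "force": force on the tool from outside, world axes, zero at the start; "moment": the same for the moment, N m; "width": finger opening in m; "finger_force": force on a finger pad.
Only numpy, scipy, OpenCV 4.12 (cv2) and the standard library are available. Lean on these libraries where they do the work, as an engineer would, in place of code of your own. Each camera call takes 0.05 s, during which the arm holds its last target. There are 200 camera calls.

## Working session

There is one attempt and no reset: what is moved stays moved. The work goes in short steps, Python scripts to look and compute and a tool call to move; the robot and the scene stay as the last step left them, time stands still between calls to the robot, and variables do not carry over. Pictures are saved under pics/ and viewed, at most 10 in all, crops included, and the job is handed in when it is done.

Besides the shell and the picture viewer there is one more tool, called after ">>>" by a JSON object that holds its "op" and its "data", one argument or row to a line. carry_out: Moves the arm, as the interface text tells. Its arguments: {"type":"object","properties":{"series":{"type":"array"}},"required":["series"]}

```bash
mkdir -p pics; cat > h.py <<'E'
from workcell import r
import numpy as np, cv2
def shot(n,fn=None):
    f=r.grab_frame(n)
    if fn: cv2.imwrite('pics/'+fn,f['pixels'][:,:,::-1])
    return f
def ray(f,u,v,z):
    p=cv2.undistortPoints(np.array([[[u,v]]],float),np.array(f['camera_matrix']),np.array(f['D']))[0,0]
    R=np.array(f['R']);t=np.array(f['t']);d=R.T@np.array([p[0],p[1],1]);c=-R.T@t
    return c+d*(z-c[2])/d[2]
def proj(f,X):
    return cv2.projectPoints(np.array(X,float).reshape(-1,3),cv2.Rodrigues(np.array(f['R']))[0],np.array(f['t']),np.array(f['camera_matrix']),np.array(f['D']))[0][:,0]
E
python3 - <<'E'
from h import *
a=shot('top','top0.png');b=shot('scene','scene0.png')
for f in(a,b): print(-np.array(f['R']).T@f['t'],np.array(f['R'])[2])
print(r.state())
E
```

```text
[ 0.36873024 -0.03970253  1.17410373] [ 0.06180968  0.02638451 -0.99773916]
[-0.14354743 -0.79723931  0.72516008] [ 0.49902891  0.67171765 -0.54750849]
{'time': 0.1, 'joint_positions': array([ 9.85188323e-01,  2.59268087e-01,  1.53599335e+00,  1.28595195e-05,
        1.34796776e+00, -2.02837974e-01]), 'joint_vel': array([-0.00047313, -0.00391437, -0.00268099, -0.00175423, -0.00029989,
        0.0010693 ]), 'joint_efforts': array([ 1.42714267e-03, -4.38210082e+01, -2.84643424e+01,  7.19085429e-02,
        3.62487067e-02, -2.53200017e-05]), 'eef_pos': array([0.20510674, 0.50973933, 0.18549405]), 'eef_rot': array([ 1.90220140e-01,  9.81741121e-01, -7.53096762e-04, -3.20078787e-04]), 'force': array([-0.02478784,  0.00110203, -0.17369171]), 'moment': array([0.02039366, 0.0029442 , 0.03482659]), 'finger_force': 0.0, 'width': 0.09271006343587666}
```

View pics/top0.png

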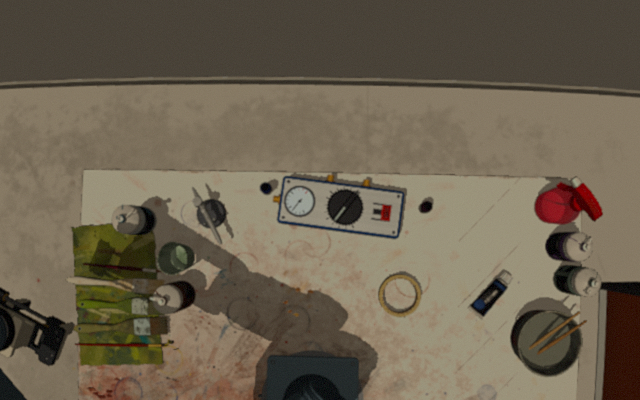

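View pics/scene0.png

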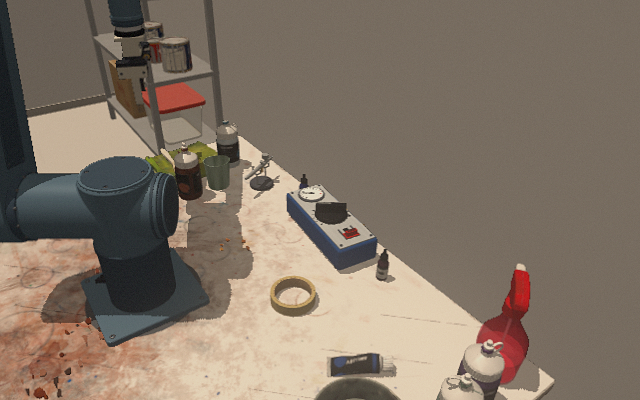

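The top view shows the unit at about (342,208), with the gauge at (299,200), the dial at (345,207), the slide at (383,213) and the bottles at (267,187) and (426,205). I'll zoom in on it.

```bash
python3 - <<'E'
from h import *
a=cv2.imread('pics/top0.png')[168:245,255:415];b=cv2.imread('pics/scene0.png')[175:275,275:395]
cv2.imwrite('pics/top0c.png',cv2.resize(a,None,fx=5,fy=5,interpolation=cv2.INTER_CUBIC))
cv2.imwrite('pics/sc0c.png',cv2.resize(b,None,fx=6,fy=6,interpolation=cv2.INTER_CUBIC))
E
```

```text
(no output)
```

View pics/top0c.png

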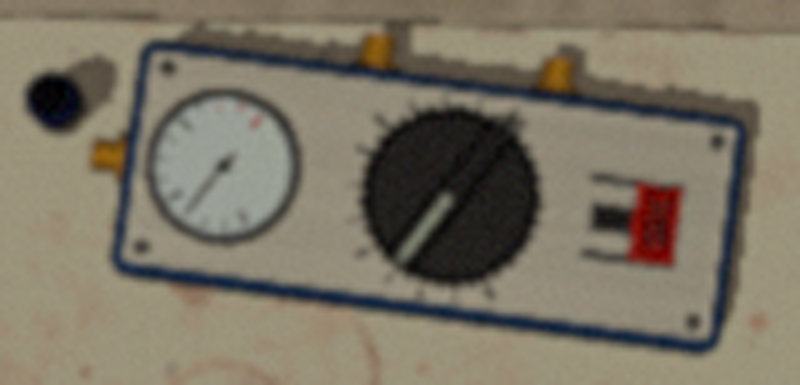

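View pics/sc0c.png

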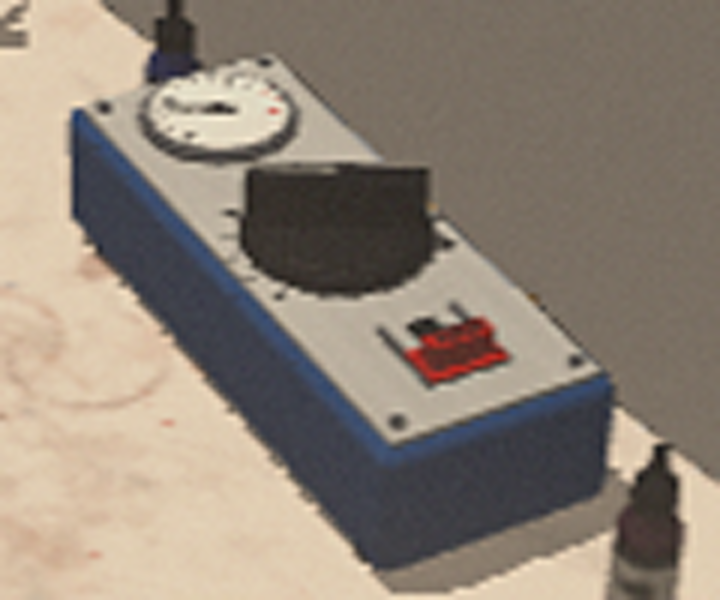

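The top crop shows the pointer lower-left at (402,262) with the dial centre at (452,196), which is about 37° left of straight down. The first mark is at (490,293), so the dial stands at about click 3. The slide tab is at (655,225). The scene crop agrees. Next I'll fit the unit's pose.

```bash
cat > fit.py <<'E'
from h import *
from scipy.optimize import least_squares
a=shot('top');b=shot('scene')
T=lambda u,v:((u+.5)/5-.5+255,(v+.5)/5-.5+168)
S=lambda u,v:((u+.5)/6-.5+275,(v+.5)/6-.5+175)
obs=[(a,T(146,42),(52,142,66)),(a,T(115,268),(-52,142,66)),(a,T(712,350),(-52,-124,66)),(a,T(747,117),(52,-124,66)),
(a,T(223,166),(0,98,70)),(a,T(452,196),(0,0,76)),
(b,S(74,110),(-52,142,66)),(b,S(388,455),(-52,-124,66)),(b,S(611,375),(52,-124,66)),(b,S(385,570),(-52,-124,0))]
def W(p,q): 
    c,s=np.cos(p[2]),np.sin(p[2]);q=np.array(q)/1000
    return np.array([p[0]+c*q[0]-s*q[1],p[1]+s*q[0]+c*q[1],q[2]])
f=lambda p:np.concatenate([proj(c,W(p,q))[0]-u for c,u,q in obs])
s=least_squares(f,[.7,-.02,-.1],loss='soft_l1');p=s.x
print(p[:2]*1000,np.degrees(p[2]));print(f(p).reshape(-1,2).round(1).tolist())
pt=ray(a,*T(402,264),.099);tl=ray(a,*T(510,119),.099);C=p[:2]
print('bar dir deg',np.degrees(np.arctan2(*(pt-tl)[:2][::-1])),'mid',(pt+tl)[:2]*500, pt,tl)
print('marks',[np.degrees(np.arctan2(*(ray(a,*T(*m),.066)[:2]-C)[::-1])).round(1) for m in [(490,293),(453,298),(420,294),(390,280),(362,253),(350,220),(517,115)]])
g=ray(a,*T(190,211),.07)-ray(a,*T(223,166),.07);print('needle',np.degrees(np.arctan2(g[1],g[0])))
for n,m,z in[('tab R',(677,227),.08),('tab L',(633,222),.08),('blue',(53,100),.08)]: print(n,ray(a,*T(*m),z)[:2]*1000)
print('plum',ray(a,426,204,.08)[:2]*1000, 'tabface', W(p,(0,-94.5,74))*1000)
E
python3 fit.py
```

```text
[437.18066642 -63.47178638] -6.546011898439622
[[-1.2, -1.9], [-1.8, 0.7], [2.1, 1.0], [1.2, -0.6], [0.1, -0.3], [-0.1, -0.4], [-2.2, -1.6], [-0.1, 0.3], [2.7, -0.4], [-0.9, 4.3]]
bar dir deg 144.43981038420617 mid [436.96287859 -64.88332484] [ 0.40637423 -0.04301613  0.099     ] [ 0.46755153 -0.08675052  0.099     ]
marks [np.float64(-157.1), np.float64(-177.8), np.float64(163.6), np.float64(145.3), np.float64(124.0), np.float64(104.7), np.float64(-38.2)]
needle 145.0273599144117
tab R [ 424.92700731 -158.8843203 ]
tab L [ 426.68037566 -140.24428919]
blue [473.79948605 106.67544206]
plum [ 445.46766909 -235.16797896] tabface [ 426.40756492 -157.35570558   74.        ]
```

>>> {"op": "carry_out", "data": {
  "series": [
    [[0,0,40,0,0,0,1],[0,-15,80,0,0,0.0,1],[10,-45,80,0,0,4,1],[20,-80,80,0,0,8,1],[30,-115,80,0,0,12,1],[40,-150,80,0,0,16,1],[50,-185,80,0,0,20,1],[60,-220,80,0,0,24,1],[70,-255,80,0,0,28,1],[80,-290,80,0,0,32,1],[90,-325,80,0,0,36,1],[100,-360,80,0,0,40,1],[112,-395,80,0,0,44,1],[124,-430,75,0,0,48,1],[136,-465,65,0,0,52,1],[148,-500,55,0,0,56,1],[160,-530,45,0,0,60,1],[172,-555,35,0,0,64,1],[179,-569,25,0,0,67,1],[179,-569,15,0,0,67,1]]
  ]
}}

```text
time: 1.87
eef_pos: [0.3857, -0.062, 0.2006]
eef_rot: [-0.383, 0.924, -0.001, -0.0]
force: [0.5, 0.6, 0.4]
width: 0.0002
finger_force: 0.0
```

```bash
cat > plan.py <<'E'
from h import *
import sys
C=np.array([437,-63.5]);d=lambda a:np.array([np.cos(np.radians(a)),np.sin(np.radians(a))])
def tcp(phi,back=0,b=8,C=C):
    u,n,ut,nt=d(phi),d(phi+90),d(phi-b),d(phi-b+90)
    return C+37*u+6.5*n+5*ut+(7.5+back)*nt
def st():
    s=r.state();q=s['eef_rot'];R=np.array([[2*q[0]*q[1]-2*q[2]*q[3]],[1-2*(q[0]**2+q[2]**2)]])
    print('t',s['time'],'tcp',(s['eef_pos']*1000).round(1),'yaw',np.degrees(np.arctan2(R[1,0],R[0,0])).round(1),'F',s['force'].round(2),'M',s['moment'].round(2),'w',s['width'],'j',s['joint_positions'].round(2))
E
python3 - <<'E'
from plan import *
st()
print(tcp(143.5,15))
for p in np.arange(143.5,55,-5): print(p,(tcp(p)-tcp(143.5)).round(1))
E
```

```text
t 1.8667 tcp [385.7 -62.  200.6] yaw 135.0 F [0.54 0.56 0.41] M [ 0.05  0.04 -0.01] w 0.0001615490150879902 j [-0.45 -0.05  1.85 -0.    1.34 -2.8 ]
[384.05423735 -59.26021527]
143.5 [0. 0.]
138.5 [1.5 3.6]
133.5 [3.2 7.1]
128.5 [ 5.3 10.5]
123.5 [ 7.7 13.6]
118.5 [10.3 16.5]
113.5 [13.2 19.2]
108.5 [16.2 21.6]
103.5 [19.5 23.8]
98.5 [23.  25.6]
93.5 [26.6 27.2]
88.5 [30.3 28.4]
83.5 [34.2 29.3]
78.5 [38.  29.8]
73.5 [42. 30.]
68.5 [45.9 29.9]
63.5 [49.8 29.4]
58.5 [53.6 28.6]
```

>>> {"op": "carry_out", "data": {
  "series": [
    [[0,0,-30,0,0,0,1],[0,0,-60,0,0,0,1],[0,0,-90,0,0,0,1],[0,0,-117,0,0,0,1],[0,0,-117,0,0,0,1],[4,4,-117,0,0,0,1],[7,7,-117,0,0,0,1],[7,7,-117,0,0,0,1],[7,7,-117,0,0,0,1]]
  ]
}}

```text
time: 2.62
eef_pos: [0.393, -0.0521, 0.0858]
eef_rot: [-0.384, 0.923, -0.001, 0.001]
force: [0.2, 0.9, -0.6]
width: 0.0003
finger_force: 0.0
```

```bash
python3 - <<'E'
from plan import *
st()
f=shot('scene');g=shot('top')
c=lambda f,x,y,w,h,k:cv2.resize(f['pixels'][y:y+h,x:x+w,::-1],(w*k,h*k),interpolation=cv2.INTER_CUBIC)
cv2.imwrite('pics/a1.png',np.hstack([c(f,265,130,100,125,4),c(g,295,135,100,125,4)]))
E
```

```text
t 2.6167 tcp [393.  -52.1  85.8] yaw 135.1 F [ 0.16  0.92 -0.62] M [0.1  0.02 0.03] w 0.0003453170394955619 j [-0.41  0.08  2.02 -0.    1.03 -2.77]
```

View pics/a1.png

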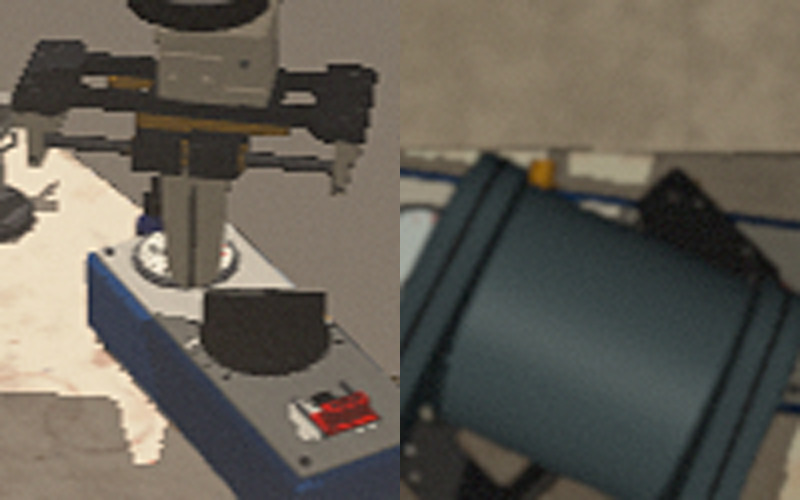

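The picture shows the closed fingers left of the bar, with tips at crop (190,285), and the bar's left end at (205,292). That doesn't obviously match my pose model, so I'll check the projections.

```bash
python3 - <<'E'
from plan import *
f=shot('scene');s=r.state()
X=[s['eef_pos'],[.437,-.0635,.099],[.4064,-.043,.099],[.4675,-.0868,.099],[.393,-.0521,.2]]
print(((proj(f,X)-[265,130])*4).round(0).tolist(), s['eef_pos'])
E
```

```text
[[190.0, 327.0], [265.0, 292.0], [202.0, 292.0], [331.0, 294.0], [194.0, 154.0]] [ 0.39205273 -0.0519925   0.08513239]
```

```bash
python3 - <<'E'
from plan import *
f=shot('scene')
c=f['pixels'][180:230,290:357,::-1]
cv2.imwrite('pics/a2.png',cv2.resize(c,None,fx=11,fy=11,interpolation=cv2.INTER_CUBIC))
E
```

```text
(no output)
```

View pics/a2.png

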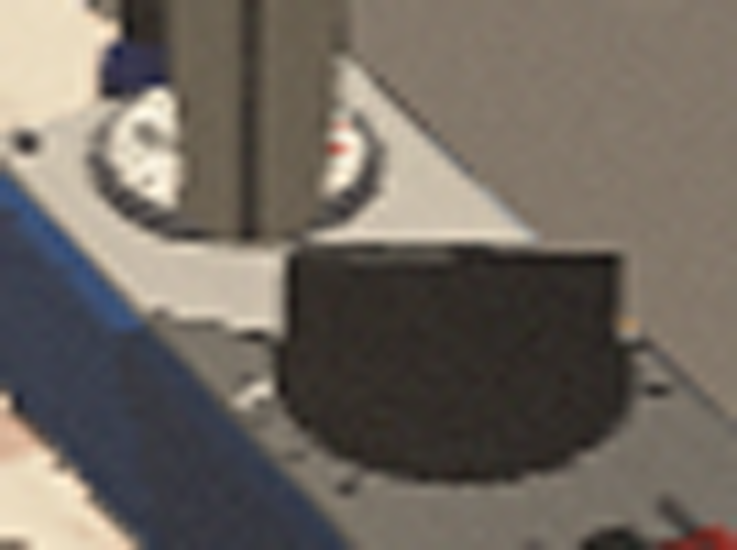

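```bash
python3 - <<'E'
from plan import *
f=shot('scene')
y=np.array([.373,.928,0])
T=np.array([.205,.51,.186])
print(proj(f,[T,T+y*.055,T-y*.055,T+[0,0,.03]]).round(1).tolist())
a=cv2.imread('pics/scene0.png',0)
for rr in range(60,100,2): print(rr,a[rr,112:160:2])
s=r.state();e=s['eef_pos'];print(e)
for z in(.085,.095,.105,.115): print(z,ray(f,312.7,201.8,z)*1000)
E
```

```text
[[142.7, 108.3], [143.8, 101.0], [141.6, 116.2], [140.8, 98.2]]
60 [123 124  82  12  27  34  40  38  41  21  26  26  19  26  21  28  27  39
  41  63  51  65  47  60]
62 [131 123  36  42  55  44  33  37  22  23  24  25  27  25  26  25  22  30
  67  72  65  64  68  63]
64 [121 137  11  17  15  19  14  20  20  22  17  20  17  18  18  21  20  33
  69  74 142 127 123 137]
66 [ 66 119  10  27  20  26  31  28  38  39  44  44  54  58  61  67  66  63
  61  62 135 134 131 133]
68 [ 67  66  59  90  86  86  85  90  89  87  83  85  85  84  85  87  86  69
  53  66 122 134 133 130]
70 [ 67  65  69  86  85  83  83  85  84  84  84  88  83  87  83  80  85  83
  51  67 118 134 132 131]
72 [ 69  67  68  89  81  80  86  86  85  85  87  83  83  88  86  58  29  89
  50  67 114 136 133 134]
74 [ 69  67  69  89  48  51  87  85  87  84  84  86  85  84  86  83  81  89
  56  64  86 138 135 134]
76 [ 70  65  70  59  85  83  84  82  84  82  84  87  84  84  86  87  80  86
  61  68  72 138 135 131]
78 [ 62  70  69  71  78  75  73  81  80  77  83  84  85  82  36  45 109  71
  64  71  64 131 132 132]
80 [ 77  70  66 
[... 479 characters left out ...]
  67  63  67  84  85  84  85  14  11  87
  76  66  70  69 101 105]
92 [100 112  66  63  66  60  65  70  72  63  62  70  84  84  86 100 108 105
  82  65  66  68 102 104]
94 [ 68  74  68  68  68  69  64  69  69  64  62  73  83  85  86  92 104 102
  85  69  70  68  99 104]
96 [133 142  68  65  67  70  62  66  69  67  62  71  83  80  83  98 106 104
  92  68  67  68  87 107]
98 [135 135  98  63  69  71  69  67  70  64  60  53  84  85  85  65 105 105
  97  74  69  67  76 107]
[ 0.39164424 -0.05190948  0.08472751]
0.085 [416.26038237 -18.51157489  85.        ]
0.095 [407.51557268 -30.67615299  95.        ]
0.105 [398.770763   -42.84073108 105.        ]
0.115 [390.02595331 -55.00530917 115.        ]
```

```bash
python3 - <<'E'
from plan import *
f=shot('scene')
a=cv2.imread('pics/scene0.png').astype(int);b=f['pixels'][:,:,::-1].astype(int)
m=(abs(a-b).max(2)>25)
for rr in range(70,126,2): print(rr,''.join('#' if v else '.' for v in m[rr,105:165]))
E
```

```text
70 ##########################################..#.##########....
72 .####################################..###..##.#########....
74 .##############...#########################...##########....
76 ###########################################..#.#########....
78 ..#################################....#####.#.#########....
80 ##.###################################.####..##.#########...
82 ###################################.##.######..##########...
84 ##.################################.##.########.#.#.#.###...
86 .###################################.##.###..####.#..####...
88 ##..################################.##.#######.#########...
90 #.#.################################.###.####.###.#######...
92 ##.##########################################...#.########..
94 ################################################.#.#######..
96 ####.###########################################...#######..
98 #####################################.############.#######..
100 ##############################################.##.#.######..
102 ################################################.#..#######.
104 ###.##################################.##########.#.#######.
106 #####.##############################################.######.
108 ####...###############################.##########.##.######.
110 #######################################.#########.#..######.
112 ######.#############################################..######
114 ################################################.####.######
116 ######..##########################################..########
118 #######..##########################################....#####
120 ####################################################.#######
122 ###################################################.#...####
124 ##################################################.###..####
```

```bash
python3 - <<'E'
from plan import *
for n in('scene','top'):
    f=shot(n);print(n,np.array(f['camera_matrix']).tolist(),np.array(f['D']).tolist(),np.array(f['t']));print(np.array(f['R']).round(4).tolist(),np.linalg.det(f['R']))
    print(proj(f,[[0,0,0],[0,0,.2],[.437,-.0635,.066],[.437,-.0635,0]]).round(1).tolist())
    print({k:v for k,v in f.items() if k not in('pixels','camera_matrix','D','R','t')})
E
```

```text
scene [[483.3615559006191, 0.0, 319.10962426657005], [0.0, 483.3615559006191, 197.49149722060181], [0.0, 0.0, 1.0]] [-0.024482321177454434, 0.0, 0.0, 0.0, 0.0] [-0.36532764  0.20050201  1.00418533]
[[0.8106, -0.5852, 0.0209], [-0.3064, -0.4542, -0.8365], [0.499, 0.6717, -0.5475]] 1.0000000000000007
[[144.0, 293.6], [124.8, 215.4], [330.7, 214.5], [329.8, 236.6]]
{}
top [[518.8022625581542, 0.0, 319.9853537212036], [0.0, 518.8022625581542, 206.15842212016466], [0.0, 0.0, 1.0]] [-0.15594654794714072, 0.0, 0.0, 0.0, 0.0] [-0.01795105  0.44035487  1.1497057 ]
[[0.0211, -0.9995, -0.0251], [-0.9979, -0.0195, -0.0623], [0.0618, 0.0264, -0.9977]] 0.9999999999999998
[[312.1, 400.3], [307.8, 432.4], [344.8, 206.8], [344.1, 208.6]]
{}
```

```bash
python3 - <<'E'
from plan import *
f=shot('scene');g=shot('top')
for p in[(265,356),(360,356)]: print('top plate',[(ray(g,*p,z)*1000).round(0).tolist() for z in(0,.02)])
for p in[(83,293),(112,345),(208,300)]: print('scene plate',[(ray(f,*p,z)*1000).round(0).tolist() for z in(0,.02)])
print('start tcp top',proj(g,[[.205,.51,.186],[.205,.51,.27]]))
print('plum in scene pred',proj(f,[[.4455,-.2352,.08],[.4455,-.2352,0]]),'obs 385,250 / 383,280')
for p in[(83,171),(581,175),(530,180)]:print('bench edge top',ray(g,*p,0)*1000)
for p in[(240,130),(553,378),(450,297)]:print('bench edge scene',ray(f,*p,0)*1000)
print('tape top',ray(g,400,294,.01)*1000,'scene',ray(f,293,296,.01)*1000)
E
```

```text
top plate [[99.0, 109.0, 0.0], [103.0, 106.0, 20.0]]
top plate [[105.0, -106.0, 0.0], [109.0, -105.0, 20.0]]
scene plate [[-104.0, 73.0, 0.0], [-105.0, 49.0, 20.0]]
scene plate [[-94.0, -98.0, 0.0], [-96.0, -117.0, 20.0]]
scene plate [[102.0, -92.0, 0.0], [95.0, -112.0, 20.0]]
start tcp top [[ 57.63170494 312.61881881]
 [ 35.26137899 318.42444606]]
plum in scene pred [[382.8003614  246.48340683]
 [379.41406181 274.70295469]] obs 385,250 / 383,280
bench edge top [514.63018578 559.92066064   0.        ]
bench edge top [ 526.79001478 -620.61704712    0.        ]
bench edge top [ 511.62758869 -493.71509839    0.        ]
bench edge scene [539.90705796 591.44938155   0.        ]
bench edge scene [ 519.386846   -614.67811579    0.        ]
bench edge scene [ 522.11324617 -371.99713905    0.        ]
tape top [ 247.65506166 -191.9347792    10.        ] scene [ 246.87563215 -190.07645992   10.        ]
```

```bash
python3 - <<'E'
from plan import *
f=shot('scene');b=f['pixels'][:,:,::-1].astype(int);a=cv2.imread('pics/scene0.png').astype(int)
for rr in range(196,216): print(rr,a[rr,302:322:2].mean(1).round().astype(int),b[rr,302:322:2].mean(1).round().astype(int))
E
```

```text
196 [188 215 213 211 211 210 211 209 207 218] [202 230 110  95  95  57  98  94  87 220]
197 [134 221 109 214 210 209 210 212 216 132] [141 234 112  94  98  51 100  93 105 148]
198 [ 78 149 168 219 214 216 216 218 154  75] [ 86 159 101  95  97  54  95  95  89  83]
199 [ 72  84  92 129 187 188 148 103  77  66] [75 86 89 99 96 50 96 96 90 73]
200 [121  65  86  81  81  77  79  77  63 108] [126  71  92  95  97  50  95  96  72 115]
201 [178 123  66  60  69  70  61  58 129 183] [194 134  70  67  93  48  92  90 140 200]
202 [176 178 180 166 129 124 150 142 127 119] [190 189 192 179 113  95 114 119  78  71]
203 [173 174 173 175 175 178 182  78  63  78] [188 185 185 187 190 195 183  61  54  57]
204 [174 174 176 172 173 170 181  41  50  54] [187 188 189 186 186 188 196  38  45  46]
205 [175 170 174 171 170 173 170  41  50  51] [189 189 187 185 183 186 183  38  46  47]
206 [178 172 176 176 170 171 168  38  50  46] [191 186 185 186 187 185 182  37  43  47]
207 [150 174 175 174 173 171 169  44  49  48] [160 192 190 191 186 182 184  35  46  43]
208 [ 99 178 172 174 174 175 172  43  46  51] [109 147 192 195 190 187 186  40  45  45]
209 [ 80 162 176 178 175 177 174  40  49  49] [ 81 103 106 107 148 197 189  39  45  49]
210 [ 85 115 178 175 174 113  89  43  52  51] [ 63  87 115 112 111  72  99  45  46  45]
211 [ 81  84 161 175 175 180 119  50  51  48] [ 62  67 109 112 114 112  75  46  48  46]
212 [ 77  84 121 181 177 178 153  48  53  48] [ 63  65  90 115 117 113  97  49  47  45]
213 [ 70  79  80 177 177 179 149  56  54  55] [ 61  64  68 113 112 114  96  47  47  46]
214 [ 66  78  85 125 183 139 117  53  53  54] [ 62  62  63  96 118  86 132  48  47  47]
215 [ 63  68  83  84 184 184 150  49  52  52] [ 59  61  63  69 112 204 165  47  47  51]
```

>>> {"op": "carry_out", "data": {
  "series": [
    [[-4,-4,0,0,0,0,1],[-4,-4,-2,0,0,0,1],[-4,-4,-4,0,0,0,1],[-4,-4,-5,0,0,0,1],[-4,-4,-5,0,0,0,1],[-4,-4,-5,0,0,0,1]]
  ]
}}

```text
time: 3.67
eef_pos: [0.3873, -0.0558, 0.0791]
eef_rot: [-0.383, 0.924, 0.0, -0.0]
force: [-0.8, -0.2, -0.0]
width: 0.0002
finger_force: 0.0
```

```bash
python3 - <<'E'
from plan import *
st()
a=cv2.imread('pics/scene0.png')[0:130,90:200];f=shot('scene')['pixels'][130:260,265:375,::-1]
cv2.imwrite('pics/a3.png',cv2.resize(np.hstack([a,f]),None,fx=3.6,fy=4,interpolation=cv2.INTER_CUBIC))
E
```

```text
t 3.6667 tcp [387.3 -55.8  79.1] yaw 135.1 F [-0.75 -0.18 -0.05] M [ 0.09  0.04 -0.04] w 0.00022988198764435384 j [-0.43  0.08  2.04  0.    1.02 -2.79]
```

View pics/a3.png

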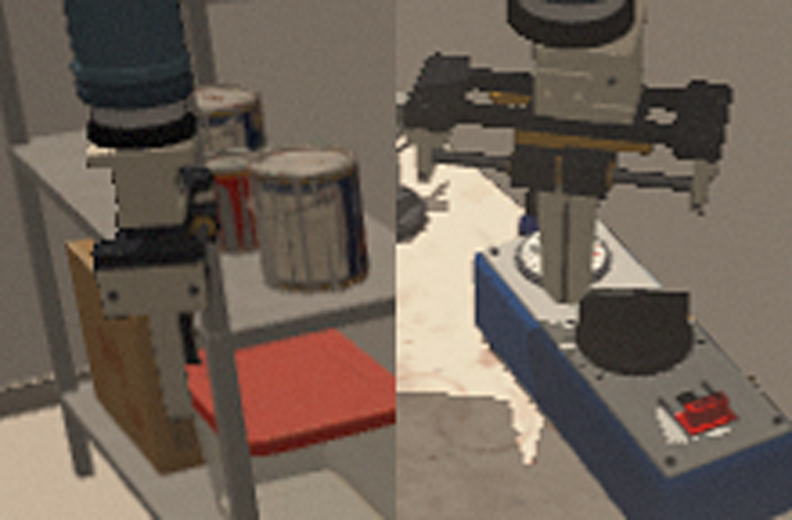

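Both views show the fingertips about 10 px (about 28 mm) higher than the reported TCP projects. I'll settle this by feeling for the bar with a gentle push.

>>> {"op": "carry_out", "data": {
  "series": [
    [[0,0,3,0,0,0,1],[3,3,3,0,0,0,1],[5,5,3,0,0,0,1],[6,6,3,0,0,0,1],[7,7,3,0,0,0,1],[8,8,3,0,0,0,1],[8,8,3,0,0,0,1],[8,8,3,0,0,0,1],[8,8,3,0,0,0,1]]
  ]
}}

```text
time: 4.47
eef_pos: [0.3954, -0.0478, 0.0822]
eef_rot: [-0.383, 0.924, 0.0, -0.0]
force: [-0.2, -0.1, 0.1]
width: 0.0006
finger_force: 0.0
```

```bash
python3 - <<'E'
from plan import *
st()
E
```

```text
t 4.4667 tcp [395.4 -47.8  82.2] yaw 135.1 F [-0.24 -0.06  0.06] M [0.09 0.   0.07] w 0.0006397949776501154 j [-0.4   0.09  2.02 -0.    1.03 -2.76]
```

>>> {"op": "carry_out", "data": {
  "series": [
    [[1,1,0,0,0,0,1],[2,2,0,0,0,0,1],[3,3,0,0,0,0,1],[3,3,0,0,0,0,1],[3,3,0,0,0,0,1],[3,3,0,0,0,0,1]]
  ]
}}

```text
time: 4.97
eef_pos: [0.3984, -0.0448, 0.0823]
eef_rot: [-0.383, 0.924, -0.0, -0.0]
force: [-0.4, -0.2, -0.1]
width: 0.0003
finger_force: 0.0
```

>>> {"op": "carry_out", "data": {
  "series": [
    [[1,1,0,0,0,0,1],[2,2,0,0,0,0,1],[3,3,0,0,0,0,1],[3,3,0,0,0,0,1],[3,3,0,0,0,0,1]]
  ]
}}

```text
time: 5.38
eef_pos: [0.4015, -0.0417, 0.0823]
eef_rot: [-0.383, 0.924, -0.0, 0.0]
force: [0.5, 0.7, -1.1]
width: 0.0004
finger_force: 0.0
```

```bash
python3 - <<'E'
from plan import *
st()
f=shot('scene')
cv2.imwrite('pics/a4.png',cv2.resize(f['pixels'][150:250,275:395,::-1],None,fx=6,fy=6,interpolation=cv2.INTER_CUBIC))
print(((proj(f,[r.state()['eef_pos'],r.state()['eef_pos']+[0,0,.028]])-[275,150])*6).round())
E
```

```text
t 5.3833 tcp [401.5 -41.7  82.3] yaw 135.1 F [ 0.5   0.7  -1.12] M [0.1  0.03 0.01] w 0.0003782865261718725 j [-0.38  0.1   2.01 -0.    1.03 -2.74]
[[229. 356.]
 [230. 296.]]
```

View pics/a4.png

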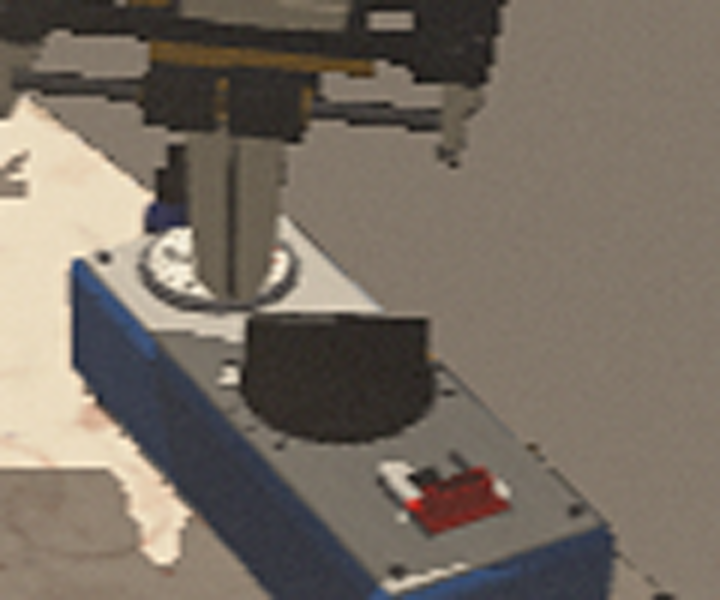

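The tip is at (232,305), which is about 26 mm above the reported TCP, and the bar hasn't moved. So the fingers pass over the bar. I'll back off and go lower in guarded steps.

>>> {"op": "carry_out", "data": {
  "series": [
    [[-7,-7,0,0,0,0,1],[-14,-14,0,0,0,0,1],[-16,-16,-3,0,0,0,1],[-16,-16,-6,0,0,0,1],[-16,-16,-9,0,0,0,1],[-16,-16,-12,0,0,0,1],[-16,-16,-13,0,0,0,1],[-16,-16,-13,0,0,0,1]]
  ]
}}

```text
time: 6.1
eef_pos: [0.3852, -0.0576, 0.0688]
eef_rot: [-0.383, 0.924, 0.0, -0.0]
force: [0.2, -0.0, 0.4]
width: 0.0006
finger_force: 0.0
```

>>> {"op": "carry_out", "data": {
  "series": [
    [[0,0,-2,0,0,0,1],[0,0,-4,0,0,0,1],[0,0,-5,0,0,0,1],[0,0,-5,0,0,0,1]]
  ]
}}

```text
time: 6.43
eef_pos: [0.3853, -0.0576, 0.064]
eef_rot: [-0.383, 0.924, 0.0, -0.0]
force: [-1.1, 0.5, -1.3]
width: 0.0004
finger_force: 0.0
```

>>> {"op": "carry_out", "data": {
  "series": [
    [[0,0,-2,0,0,0,1],[0,0,-4,0,0,0,1],[0,0,-6,0,0,0,1],[0,0,-6,0,0,0,1],[4,4,-6,0,0,0,1],[7,7,-6,0,0,0,1],[8,8,-6,0,0,0,1],[8,8,-6,0,0,0,1],[8,8,-6,0,0,0,1]]
  ]
}}

```text
time: 7.18
eef_pos: [0.3937, -0.0498, 0.0584]
eef_rot: [-0.384, 0.924, -0.0, 0.0]
force: [-0.3, -1.6, 0.6]
width: 0.0003
finger_force: 0.5
```

>>> {"op": "carry_out", "data": {
  "series": [
    [[1,1,0,0,0,0,1],[2,2,0,0,0,0,1],[2,2,0,0,0,0,1],[2,2,0,0,0,0,1]]
  ]
}}

```text
time: 7.52
eef_pos: [0.3951, -0.0476, 0.0582]
eef_rot: [-0.383, 0.924, 0.0, -0.0]
force: [-2.5, -0.6, 1.9]
width: 0.0005
finger_force: 1.2
```

Contact with the bar comes at (395,-48), as predicted, so x and y are right and only the tip height is off. Now I'll push the bar round about the dial axis, first to about 1.7 clicks.

>>> {"op": "carry_out", "data": {
  "series": [
    [[0.7,1.8,0,0,0,-2.5,1],[1.5,3.6,0,0,0,-5,1],[2.3,5.4,0,0,0,-7.5,1],[3.2,7.1,0,0,0,-10,1],[4.2,8.8,0,0,0,-12.5,1],[5.3,10.5,0,0,0,-15,1],[6.5,12.1,0,0,0,-17.5,1],[7.7,13.6,0,0,0,-20,1],[9,15.1,0,0,0,-22.5,1],[10.3,16.5,0,0,0,-25,1],[11.7,17.9,0,0,0,-27.5,1],[13.2,19.2,0,0,0,-30,1],[14.7,20.4,0,0,0,-32.5,1],[15.6,21.1,0,0,0,-34,1],[15.6,21.1,0,0,0,-34,1],[15.6,21.1,0,0,0,-34,1]]
  ]
}}

```text
time: 8.85
eef_pos: [0.4114, -0.0265, 0.0583]
eef_rot: [-0.097, 0.995, 0.0, 0.0]
force: [0.4, 0.2, 0.3]
width: 0.0005
finger_force: 0.0
```

```bash
python3 - <<'E'
from plan import *
st()
f=shot('scene')
cv2.imwrite('pics/b1.png',cv2.resize(f['pixels'][150:250,275:395,::-1],None,fx=6,fy=6,interpolation=cv2.INTER_CUBIC))
# predicted bar ends in scene crop for n clicks
for n in range(6):
    p=143.5-20*n;print(n,((proj(f,[np.r_[C+37*d(p),99]/1000,np.r_[C-35*d(p),99]/1000])-[275,150])*6).round().tolist())
E
```

```text
t 8.85 tcp [411.4 -26.5  58.3] yaw 101.1 F [0.36 0.2  0.33] M [ 0.07  0.01 -0.08] w 0.00047988577607954036 j [-0.34  0.15  2.03  0.    0.96 -2.1 ]
0 [[242.0, 315.0], [427.0, 320.0]]
1 [[248.0, 297.0], [423.0, 337.0]]
2 [[265.0, 282.0], [408.0, 352.0]]
3 [[290.0, 272.0], [384.0, 363.0]]
4 [[320.0, 266.0], [354.0, 369.0]]
5 [[352.0, 267.0], [322.0, 368.0]]
```

View pics/b1.png

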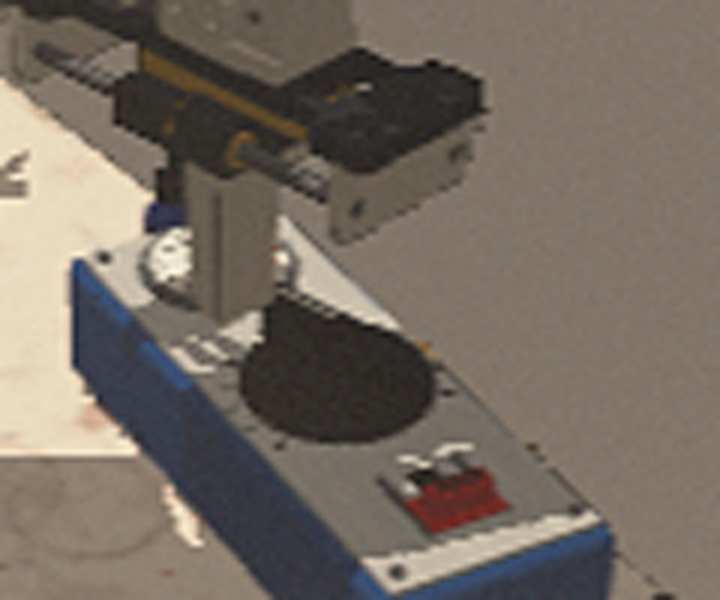

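The bar's pointer end is at (265,300) and its far end near (405,350), which matches exactly 2 clicks. The force is zero, so it has snapped ahead of the finger. Next I'll push to 3.7 clicks so it snaps into the fourth.

>>> {"op": "carry_out", "data": {
  "series": [
    [[2.2,1.6,0,0,0,-3.5,1],[3.9,2.7,0,0,0,-6,1],[5.6,3.6,0,0,0,-8.5,1],[7.4,4.5,0,0,0,-11,1],[9.2,5.3,0,0,0,-13.5,1],[11,6.1,0,0,0,-16,1],[12.8,6.7,0,0,0,-18.5,1],[14.7,7.3,0,0,0,-21,1],[16.6,7.8,0,0,0,-23.5,1],[18.6,8.2,0,0,0,-26,1],[20.5,8.5,0,0,0,-28.5,1],[22.4,8.7,0,0,0,-31,1],[24.4,8.8,0,0,0,-33.5,1],[26.4,8.9,0,0,0,-36,1],[28.3,8.9,0,0,0,-38.5,1],[29.5,8.8,0,0,0,-40,1],[29.5,8.8,0,0,0,-40,1],[29.5,8.8,0,0,0,-40,1]]
  ]
}}

```text
time: 10.4
eef_pos: [0.4405, -0.0179, 0.0582]
eef_rot: [0.249, 0.968, 0.0, 0.0]
force: [-0.5, 0.7, 0.0]
width: 0.0005
finger_force: 0.0
```

```bash
python3 - <<'E'
from plan import *
st();shot('scene','c1.png')
E
```

```text
t 10.4 tcp [440.5 -17.9  58.2] yaw 61.1 F [-0.52  0.71  0.01] M [-0.05 -0.04 -0.05] w 0.00046024634423148504 j [-0.29  0.2   1.96  0.    0.98 -1.36]
```

>>> {"op": "carry_out", "data": {
  "series": [
    [[-9,5,0,0,0,0,1],[-18,10,0,0,0,0,1],[-18,10,40,0,0,0,1],[-18,10,80,0,0,0,1],[-18,-5,80,0,0,-6.5,1],[-18,-20,80,0,0,-13,1],[-18,-35,80,0,0,-19.5,1],[-18,-50,80,0,0,-26,1],[-17,-65,80,0,0,-32.5,1],[-17,-80,80,0,0,-39,1],[-17,-95,80,0,0,-45,1],[-16,-110,80,0,0,-51,1],[-16,-125,80,0,0,-57,1],[-16,-140,80,0,0,-63,1],[-15.5,-152.5,80,0,0,-67.5,1],[-15.5,-152.5,80,0,0,-67.5,1],[-15.5,-152.5,80,0,0,-67.5,1]]
  ]
}}

```text
time: 11.87
eef_pos: [0.4242, -0.1697, 0.138]
eef_rot: [0.745, 0.667, 0.0, -0.001]
force: [0.5, 0.7, 0.9]
width: 0.0007
finger_force: 0.0
```

```bash
python3 - <<'E'
from plan import *
st()
f=shot('scene','d1.png');g=shot('top','d1t.png')
a=cv2.imread('pics/c1.png')
k=lambda im,x,y,w,h:cv2.resize(im[y:y+h,x:x+w],(400,500),interpolation=cv2.INTER_CUBIC)
cv2.imwrite('pics/d1c.png',np.hstack([k(f['pixels'][:,:,::-1],285,160,100,125),k(g['pixels'][:,:,::-1],280,160,80,100)]))
for n in range(3,6):
    p=143.5-20*n;X=[np.r_[C+37*d(p),99]/1000,np.r_[C-35*d(p),99]/1000]
    print(n,((proj(f,X)-[285,160])*4).round().tolist(),((proj(g,X)-[280,160])*5+[400,0]).round().tolist())
E
```

```text
t 11.8667 tcp [ 424.2 -169.7  138. ] yaw -6.3 F [0.46 0.7  0.89] M [-0.04  0.12  0.03] w 0.0006792054523441064 j [-0.63  0.13  1.82  0.    1.19 -0.52]
3 [[153.0, 141.0], [216.0, 202.0]] [[637.0, 217.0], [809.0, 240.0]]
4 [[173.0, 138.0], [196.0, 206.0]] [[647.0, 188.0], [801.0, 268.0]]
5 [[195.0, 138.0], [175.0, 205.0]] [[666.0, 164.0], [783.0, 291.0]]
```

View pics/d1c.png

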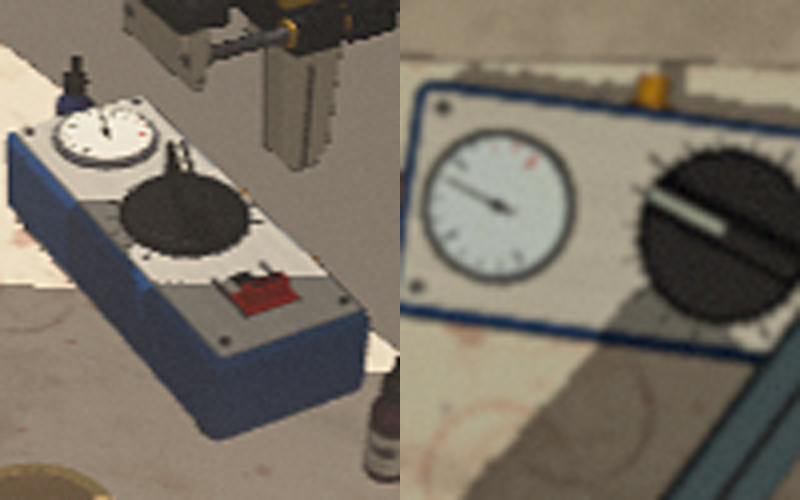

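The pointer end in the top view is at (648,190), against a predicted (647,188) for exactly four clicks. Now I'll lower the fingers outside the tab.

>>> {"op": "carry_out", "data": {
  "series": [
    [[0,0,-30,0,0,0,1],[0,0,-60,0,0,0,1],[0,0,-80,0,0,0,1],[0,0,-86,0,0,0,1],[0,0,-90,0,0,0,1],[0,0,-92,0,0,0,1],[0,0,-94,0,0,0,1],[0,0,-94,0,0,0,1],[0,0,-94,0,0,0,1]]
  ]
}}

```text
time: 12.72
eef_pos: [0.4257, -0.1708, 0.0451]
eef_rot: [0.746, 0.666, 0.0, 0.001]
force: [-1.0, 1.1, 0.0]
width: 0.0004
finger_force: 0.0
```

```bash
python3 - <<'E'
from plan import *
st();f=shot('scene','e0.png')
E=r.state()['eef_pos']
# near lower edge of finger: rows where finger gray ends, around predicted column
for h in (0,.024,.028,.032): print(h,proj(f,[E+[0,-.0075,h]]).round(1).tolist())
u=int(proj(f,[E+[0,-.0075,.028]])[0,0])
for c in(u-3,u,u+3): print(c,f['pixels'][205:245,c].mean(1).round().astype(int).tolist())
E
```

```text
t 12.7167 tcp [ 425.7 -170.8   45.1] yaw -6.4 F [-1.    1.14  0.03] M [-0.09  0.08  0.02] w 0.00035087771089402494 j [-0.63  0.25  1.94  0.    0.95 -0.51]
0 [[357.4, 248.6]]
0.024 [[358.1, 240.1]]
0.028 [[358.2, 238.6]]
0.032 [[358.3, 237.2]]
355 [55, 78, 66, 67, 62, 62, 63, 39, 83, 98, 97, 94, 96, 92, 97, 96, 96, 95, 97, 94, 96, 96, 98, 97, 97, 96, 96, 97, 98, 96, 96, 95, 100, 111, 113, 113, 113, 112, 114, 79]
358 [41, 42, 38, 41, 44, 41, 42, 36, 51, 102, 96, 96, 97, 98, 98, 99, 97, 90, 94, 90, 90, 88, 87, 78, 84, 80, 78, 80, 79, 82, 70, 68, 96, 112, 110, 111, 112, 113, 79, 63]
361 [41, 40, 38, 41, 44, 43, 34, 48, 96, 86, 85, 84, 90, 96, 95, 96, 95, 99, 96, 100, 96, 97, 96, 94, 97, 94, 97, 96, 94, 96, 99, 102, 108, 110, 110, 111, 106, 73, 57, 64]
```

>>> {"op": "carry_out", "data": {
  "series": [
    [[0,0,-1,0,0,0,1],[0,0,-2,0,0,0,1],[0,0,-3,0,0,0,1],[0,0,-3,0,0,0,1],[0,0,-3,0,0,0,1]]
  ]
}}

```text
time: 13.18
eef_pos: [0.4249, -0.1704, 0.0412]
eef_rot: [0.746, 0.666, -0.0, -0.0]
force: [0.0, 0.1, -0.1]
width: 0.0007
finger_force: 0.0
```

>>> {"op": "carry_out", "data": {
  "series": [
    [[0,0,-1,0,0,0,1],[0,0,-2,0,0,0,1],[0,0,-2,0,0,0,1],[0,0,-2,0,0,0,1]]
  ]
}}

```text
time: 13.52
eef_pos: [0.4249, -0.1703, 0.0391]
eef_rot: [0.746, 0.666, -0.0, -0.0]
force: [0.1, 0.4, 0.5]
width: 0.0004
finger_force: 0.0
```

>>> {"op": "carry_out", "data": {
  "series": [
    [[0.3,3,0,0,0,0,1],[0.6,5,0,0,0,0,1],[0.8,7,0,0,0,0,1],[1,9,0,0,0,0,1],[1,9,0,0,0,0,1],[1,9,0,0,0,0,1]]
  ]
}}

```text
time: 14.02
eef_pos: [0.4261, -0.1611, 0.0393]
eef_rot: [0.746, 0.666, 0.0, -0.0]
force: [0.2, 0.6, -0.8]
width: 0.0003
finger_force: 0.2
```

>>> {"op": "carry_out", "data": {
  "series": [
    [[0.2,2,0,0,0,0,1],[0.5,4,0,0,0,0,1],[0.7,6,0,0,0,0,1],[0.7,6,0,0,0,0,1],[0.7,6,0,0,0,0,1]]
  ]
}}

```text
time: 14.43
eef_pos: [0.4268, -0.1551, 0.0393]
eef_rot: [0.746, 0.666, 0.0, -0.0]
force: [-0.0, -0.7, 0.5]
width: 0.0004
finger_force: 0.2
```

>>> {"op": "carry_out", "data": {
  "series": [
    [[0.1,1,0,0,0,0,1],[0.2,2,0,0,0,0,1],[0.3,3,0,0,0,0,1],[0.3,3,0,0,0,0,1],[0.3,3,0,0,0,0,1]]
  ]
}}

```text
time: 14.85
eef_pos: [0.4269, -0.1548, 0.0394]
eef_rot: [0.745, 0.667, -0.001, 0.001]
force: [-2.6, -10.1, -2.7]
width: 0.0007
finger_force: 5.2
```

```bash
cat > red.py <<'E'
from plan import *
st();f=shot('scene')['pixels'].astype(int);a=cv2.imread('pics/d1.png')[:,:,::-1].astype(int)
for im in(a,f):
    w=im[220:245,330:370];m=(w[...,0]>1.6*w[...,1])&(w[...,0]>60);v,u=np.nonzero(m);print(m.sum(),u.mean()+330,v.mean()+220,u.min()+330,u.max()+330,v.min()+220,v.max()+220)
g=shot('scene');e=lambda y:np.r_[C+y*np.array([.114,.9935]),80]/1000
print(proj(g,[e(-89),e(-77)]).round(1).tolist())
E
python3 red.py
```

```text
t 14.85 tcp [ 426.9 -154.8   39.4] yaw -6.4 F [ -2.64 -10.09  -2.67] M [-1.93  0.7   0.04] w 0.000681567062948021 j [-0.59  0.25  1.95 -0.    0.93 -0.48]
105 350.73333333333335 233.15238095238095 343 359 228 238
34 343.94117647058823 232.02941176470588 340 348 228 235
[[351.3, 229.9], [348.4, 227.0]]
```

>>> {"op": "carry_out", "data": {
  "series": [
    [[0.1,1,0,0,0,0,1],[0.1,1,0,0,0,0,1],[0.1,1,0,0,0,0,1]]
  ]
}}

```text
time: 15.2
eef_pos: [0.4269, -0.1548, 0.0394]
eef_rot: [0.745, 0.667, -0.002, 0.002]
force: [-4.9, -13.4, -3.7]
width: 0.0006
finger_force: 7.0
```

>>> {"op": "carry_out", "data": {
  "series": [
    [[-1,-8,0,0,0,0,1],[-1,-10,0,0,0,0,1],[-1,-10,40,0,0,0,1],[-1,-10,80,0,0,0,1],[-40,-10,120,0,0,0,1],[-80,-10,130,0,0,0,1],[-100,30,130,0,0,0,1],[-100,70,130,0,0,0,1],[-100,110,130,0,0,0,1],[-100,150,130,0,0,0,1],[-100,190,130,0,0,0,1],[-100,230,130,0,0,0,1],[-100,270,130,0,0,0,1],[-100,310,130,0,0,0,1],[-100,350,130,0,0,0,1],[-100,380,130,0,0,0,1],[-100,380,130,0,0,0,1]]
  ]
}}

```text
time: 16.62
eef_pos: [0.3261, 0.2337, 0.1693]
eef_rot: [0.744, 0.668, 0.001, -0.001]
force: [0.3, -0.6, -0.2]
width: 0.0002
finger_force: 0.0
```

```bash
cat > chk.py <<'E'
from plan import *
st();g=shot('top','f1t.png');a=cv2.imread('pics/top0.png')[:,:,::-1].astype(int);b=g['pixels'].astype(int)
for im in(a,b):
    w=im[195:230,365:405];s=np.clip(w[...,0]-1.3*w[...,1:].max(2),0,None);v,u=np.mgrid[195:230,365:405]
    m=s>25;cu,cv_=(u*m).sum()/m.sum(),(v*m).sum()/m.sum();print(m.sum(),cu,cv_,ray(g,cu,cv_,.08)*1000,u[m].min(),u[m].max())
# white pointer line direction
w=b[190:225,325:365];v,u=np.mgrid[190:225,325:365];c=proj(g,[np.r_[C,99]/1000])[0]
m=(w.min(2)>110)&(np.hypot(u-c[0],v-c[1])<15.5);uu,vv=u[m].mean(),v[m].mean();q=ray(g,uu,vv,.099)[:2]*1000-C
print('pointer',m.sum(),np.degrees(np.arctan2(q[1],q[0])))
E
python3 chk.py
```

```text
t 16.6167 tcp [326.1 233.7 169.3] yaw -6.1 F [ 0.33 -0.57 -0.22] M [-0.12  0.08 -0.01] w 0.00019466789761138923 j [ 0.34 -0.    1.89  0.    1.26  0.44]
142 385.3380281690141 212.61971830985917 [ 425.54019079 -149.01149128   80.        ] 380 390
146 380.3972602739726 211.91095890410958 [ 426.8356449 -138.5448489   80.       ] 375 385
pointer 3 66.2341105666449
```

```bash
python3 -c "
from workcell import r
print(r.finish_job())"
```

```text
the job is handed in; nothing more can be done
None
```

I turned the dial exactly four clicks clockwise and pushed the lock slide home to its stop (about 10.5 mm measured, then a hard stop at about 14 N). The ink bottles were left alone, and the job was handed in at about 17 s; no verdict came back.

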